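# Let the long vial out of the dispenser

## Task

The two-lane vial dispenser on the table holds one long and one short amber vial, each waiting behind its own gate. With the fingertips press down the black lever pad of the lane that holds the long vial so that its gate lifts, keep it down until the long vial has rolled into the catch tray at the far end, then let go so that the gate drops shut again. Do not touch the vials themselves, do not open the other gate, and leave the things standing around the dispenser where they are.

Things in the scene. Friction and masses are not known exactly. Their poses are not given: they have to be found in the camera images.
- dispenser: grey two-lane vial dispenser, 240 mm long (x), 175 mm wide (y), fixed. Origin on the table under the middle of the lever axle; x points down the chute, away from the robot (yaw within 35 degrees), y to the left lane, z up. Lanes 78 mm wide, centred at y = +43 and -43 mm, with 28 mm high walls and a divider all along. Axle 85 mm above the table, its uprights end at 96 mm. Gates at x = 85 mm.
- tray (a point): middle of the catch tray's floor, at the dispenser's x = 135 mm, y = 0, 21 mm above the table. The tray is the part of both lanes from the gates to the far wall (x = 85 to 185 mm). The floor slopes down by 8 degrees from 46 mm high (x = -45 mm) to 14 mm (far wall). A vial at rest in the tray has its centre at about x = 169 mm, one waiting behind its gate at x = 69 mm.
- left_pad: origin in the middle of the top of the left lever's black rubber press pad (36 mm along x, 32 mm wide), at the lever's end nearest the robot; at rest 100 mm above the table, at x = -110, y = +43 mm of the dispenser. Axes as the dispenser's at rest. It moves almost straight down and lifts the gate of the left lane. It can tip by 6 degrees on its mount.
- right_pad: origin in the middle of the top of the right lever's black rubber press pad (36 mm along x, 32 mm wide), at the lever's end nearest the robot; at rest 100 mm above the table, at x = -110, y = -43 mm of the dispenser. Axes as the dispenser's at rest. It moves almost straight down and lifts the gate of the right lane. It can tip by 6 degrees on its mount.
- left_lever (a joint): the left lever's angle (rad): 0 = at rest, gate shut; grows as the pad is pressed, to a stop at 0.42 (pad 46 mm lower, gate foot 39 mm higher). A spring returns it to 0: about 2 N at the pad starts it, 4 N holds it fully down. The vial can pass under the gate above about 0.30.
- right_lever (a joint): the right lever's angle (rad): 0 = at rest, gate shut; grows as the pad is pressed, to a stop at 0.42 (pad 46 mm lower, gate foot 39 mm higher). A spring returns it to 0: about 2 N at the pad starts it, 4 N holds it fully down. The vial can pass under the gate above about 0.30.
- long_vial: amber vial with white cap, 66 mm long, 28 mm diameter, lying across one of the lanes (either one) behind its gate; origin at its centre, y along its length. It rolls down by itself, in about half a second, once the gate is up.
- short_vial: amber vial with white cap, 36 mm long, 28 mm diameter, lying across the other lane behind its gate; origin at its centre, y along its length
- jar: white jar with green lid, 64 mm across, 90 mm high, right of the dispenser; origin at the centre of its underside
- blue_bottle: short white bottle with blue cap, 60 mm across, 64 mm high, right of the pads; origin at the centre of its underside
- pot: white snap-lid pot, 66 mm across, 47 mm high, left of the pads; origin at the centre of its underside
Mind the look-alikes: they are no part of the job. What is shaped like the short_vial but blue or green is not meant.

How it is judged:
By the outcome, as a careful person would: the job done as asked, in the order asked, and still so for the second after the job is handed in, with the robot touching nothing.
It also fails if it takes over 29 s, if anything falls off the work surface, if the arm or the gripper's body presses on something with over 40 N, if the wrist force passes 120 N, or if a joint passes its speed limit or range.

## Robot

A 6-joint arm with a two-finger parallel gripper is mounted at the origin on a cart in front of the work surface, level with it; the furniture and walls round the work are solid. World frame = base frame: x ahead of the robot, y to its left, z up, the work surface at z = 0. Lengths are in m, angles in rad, forces in N, time in s.
With the tool pointing down it reaches from about 0.375 to 0.975 m from the base axis. Payload 3.8 kg.
Tool frame: the origin (TCP) lies at the very end of the fingers, on their centre line; the grasp point (between the pads) lies bot.grip_point_offset behind it (bot.grip_point_offset is the distance from the TCP to the grasp point, in m); z points along the fingers, y is the line along which they close (so a half turn about z gives the same grasp; the last joint's range is limited). The gripper opens to 85 mm and grips with 20 to 120 N. Pads are 22 mm wide; open, the fingers measure 114 mm over their backs; the gripper's body (76 mm by 85 mm) begins 54 mm behind the grasp point. The pads swing forward as they close: fully open they stand 13 mm farther back than shut.
Start: joints at [-1.159, 0.264, 1.604, -0, 1.274, -0.037], TCP at [0.293, -0.608, 0.231] pointing down, gripper open.
Joint ranges: [-2.63, 2.63], [-0.94, 2.18], [0.31, 2.57], [-1.31, 4.45], [0, 2.66], [-2.55, 2.55]. Speed limits (rad/s): [2.57, 2.57, 3.14, 3.14, 3.14, 3.14].

## Interface

Orientations are given as a rotation vector (axis times angle).
In Python, from workcell import bot, vision gives the robot as it stands.
- The arm moves only by the tool play_rows, never from a script. Its argument "rows" is a list of rows, each an object of numbers: "dx", "dy", "dz": the shift along the tool's x, y, z as a fraction of full scale; "roll": the turn about the tool's z as a fraction of full scale; "fingers": the closure, from 0 (fully open) to 1 (shut). In form: [{"dx": .., "dy": .., "dz": .., "roll": .., "fingers": ..}, ...]. A call has 1 to 20 rows; each row shifts and turns the commanded pose from where the row before left it, along the tool's axes as they then stand; what a row does not reach is not made up. Full scale, the value 1, is 0.04 m for a shift and 4 degrees for a turn. A row lasts 1/12 s, in which the tool goes at most 41.7 mm and 7.16 degrees, less where a joint would pass 70% of its speed; a pose out of reach is approached as far as the arm can. A call with a number of a shift or a turn outside -1 to 1 is refused whole. A call with a gripper value outside its range is refused whole. The fingers move at their own pace and stop on an object; "grip_force" is the grip in N (left out, the last holds). Time passes only in rows, so rows that do not move let the fingers close. It gives the time, the measured TCP pose, the force and the opening at its end, in the units of the state.
- bot.read_state(): the state, without advancing time (a new reading comes with each control period).
- vision.read_camera(name): name is "scene" or "top" or "wrist"; returns a dict with "pixels" (480x640x3 uint8, red, green, blue), "depth" (480x640 float32, m along the optical axis (not along the pixel's ray), 0 where there is no reading), "fx", "fy", "cx", "cy" (pixels), "R" (3x3) and "t" (3): a world point X has camera coordinates R X + t. Camera axes: x right, y down, z forward; pixel columns grow to the right and rows downward; lengths in m; the calibration is good to about 2 mm. The wrist camera is an equidistant fisheye: a pixel r from the principal point sees the ray r / f radians off the axis. A picture is of the moment at which its call begins.
- bot.finish_job(): hands the job in, once; it reports no verdict.
The state is a dict: "time": time; "q": joint angles; "joint_vel": joint speeds; "joint_torque": joint torques, N m; "tool_pos": TCP position; "tcp_rot": TCP orientation; "wrist_force": force on the tool from outside, world axes, zero at the start; "torque": the same for the moment, N m; "width": opening from 0.0 (shut) to 1.0 (fully open).
Only numpy, scipy, OpenCV 4.12 (cv2) and the standard library are available. Lean on these libraries where they do the work, as an engineer would, in place of code of your own. Each camera call takes 0.05 s, during which the arm holds its last target. There are 200 camera calls.

## Working session

There is one attempt and no reset: what is moved stays moved. The work goes in short steps, Python scripts to look and compute and a tool call to move; the robot and the scene stay as the last step left them, time stands still between calls to the robot, and variables do not carry over. Pictures are saved under pics/ and viewed, on a budget of 10 in all, crops included, one or two more only if the job needs it, and the job is handed in when it is done.

Besides the shell and the picture viewer there is one more tool, called after "Emit:" by a JSON object that holds its "fn" and its "kwargs". play_rows: Moves the arm, as the interface text tells. Its arguments: {"type":"object","properties":{"rows":{"type":"array","items":{"type":"object","properties":{"dx":{"type":"number","minimum":-1,"maximum":1},"dy":{"type":"number","minimum":-1,"maximum":1},"dz":{"type":"number","minimum":-1,"maximum":1},"roll":{"type":"number","minimum":-1,"maximum":1},"fingers":{"type":"number"}}}},"grip_force":{"type":"number"}},"required":["rows"]}

```bash
mkdir -p pics
python3 - <<'E'
from workcell import bot, vision
import cv2,numpy as np
for n in ("scene","top"):
    c=vision.read_camera(n); cv2.imwrite(f"pics/{n}1.png",c["pixels"][:,:,::-1]); np.savez(f"{n}1.npz",**c)
s=bot.read_state(); print(s, bot.grip_point_offset)
E
```

```text
{'time': 0.1, 'q': array([-1.15891655e+00,  2.64698132e-01,  1.60525270e+00,  9.41508192e-06,
        1.27368491e+00, -3.69132940e-02]), 'joint_vel': array([ 6.50119031e-05, -6.66048049e-04, -4.28101064e-03, -7.33466207e-05,
        1.14691122e-03,  9.51726146e-05]), 'joint_torque': array([ 1.55991103e-06, -5.16705501e+01, -3.68591166e+01, -1.42461918e-04,
        6.26839406e-03, -3.12272000e-06]), 'tool_pos': array([ 0.29259589, -0.60755216,  0.23006458]), 'tcp_rot': array([-3.06087074e+00, -6.98609854e-01,  5.83905110e-04]), 'wrist_force': array([-0.50053838, -0.22486305,  0.67355368]), 'torque': array([0.0259429 , 0.03680854, 0.01706678]), 'width': 1.0002118145722703} 0.0187
```

View pics/top1.png

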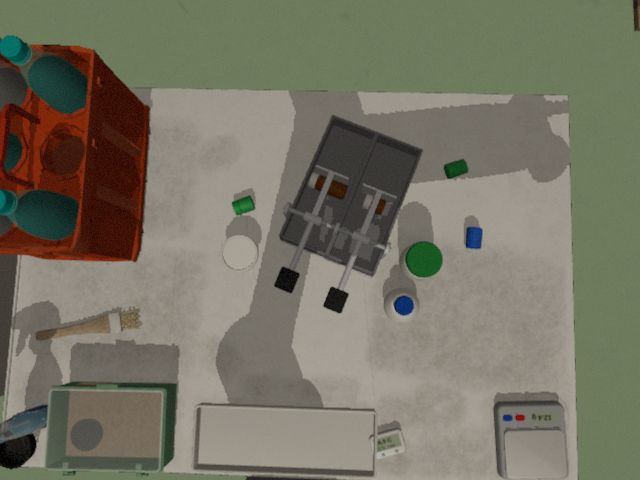

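View pics/scene1.png

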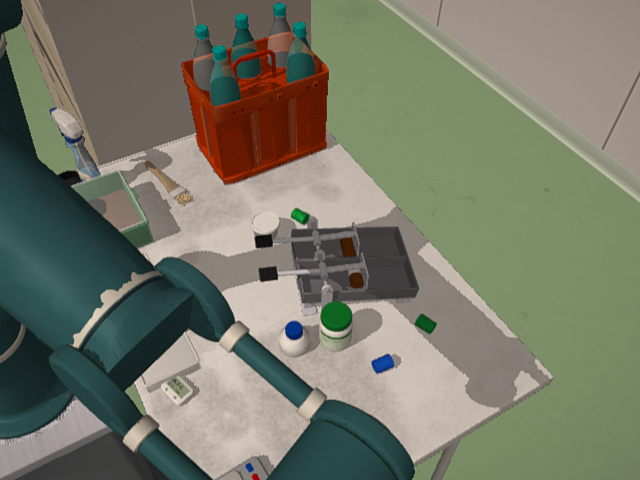

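Top view: the left lane has an amber vial at (330,187) and the right lane one at (376,203). The pads are at (287,280) left and (336,300) right. The look-alikes are green at (243,205) and (456,169), and blue at (474,238). I'll check vial length in an enlarged crop and measure the pads.

```bash
cat > h.py <<'E'
import numpy as np
def w(c,u,v,z=None):
    r=np.array([(u-c["cx"])/c["fx"],(v-c["cy"])/c["fy"],1.]); R=c["R"];t=c["t"]
    o=-R.T@t; d=R.T@r
    s=c["depth"][int(round(v)),int(round(u))] if z is None else (z-o[2])/d[2]
    return o+s*d
E
python3 - <<'E'
import numpy as np,cv2
from h import w
c=dict(np.load("top1.npz")); p=c["pixels"]
x0,y0=265,105
cv2.imwrite("pics/crop.png",cv2.resize(p[y0:y0+220,x0:x0+200,::-1],None,fx=2.7*1,fy=2.7,interpolation=cv2.INTER_CUBIC))
dark=(p.max(2)<40).astype(np.uint8)
n,l,st,ce=cv2.connectedComponentsWithStats(dark)
P=[]
for i in range(1,n):
    if st[i,4]>150 and 260<ce[i][0]<360 and 260<ce[i][1]<320:
        q=w(c,*ce[i],z=.1); P.append(q); print(ce[i],st[i],q.round(4),w(c,*ce[i]).round(4))
for n_,u,v in (("jar",424,259),("blue",403,306),("pot",240,252),("vL",330,187),("vR",376,205),("tabl",300,330)): print(n_,w(c,u,v).round(4))
# yaw from dispenser outline corners: far-left, far-right
a=w(c,334,118,.028+.014);b=w(c,421,151,.042);print(a,b,np.degrees(np.arctan2(*(a-b)[[0,1]])),np.linalg.norm(a-b))
if len(P)==2:
    d=P[0]-P[1]; d=d if d[1]>0 else -d; print("pad yaw",np.degrees(np.arctan2(-d[0],d[1])),np.linalg.norm(d))
E
```

```text
[286.34375   279.3671875] [275 267  24  26 384] [0.5242 0.015  0.1   ] [0.5242 0.0151 0.0994]
[335.35789474 299.52894737] [324 288  24  25 380] [ 0.4941 -0.0652  0.1   ] [ 0.4941 -0.0652  0.1013]
jar [ 0.5639 -0.208   0.0924]
blue [ 0.4864 -0.1785  0.0628]
pot [0.571  0.1028 0.0458]
vL [ 0.6867 -0.0509  0.06  ]
vR [ 0.6518 -0.1286  0.0896]
tabl [ 0.4375 -0.0033  0.0011]
[ 0.8165229  -0.05434399  0.042     ] [ 0.75914545 -0.20991119  0.042     ] 20.245355304158014 0.16581111519485164
pad yaw -20.58146929480862 0.08569189536419718
```

View pics/crop.png

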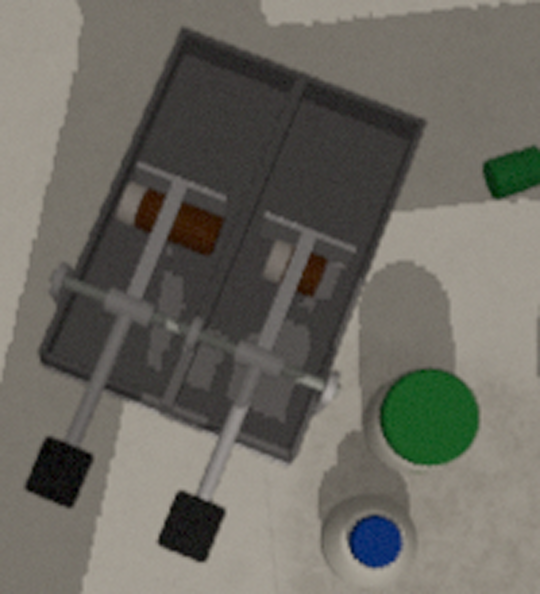

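The left vial spans about 36 px at 1.6 mm/px, so about 60 mm: it's the long one, in the left lane. The right one is about 37 mm and half-width. So the target is the left pad at (0.524, 0.015, 0.100), yaw -20.6°. The pad spacing of 85.7 mm and the 0.1 m height both match the description. I'll move above it with the fingers shut.

Emit:
{"fn": "play_rows", "kwargs": {"rows": [{"dx":0.3,"dy":-0.288,"fingers":1},{"dx":0.6,"dy":-0.576,"fingers":1},{"dx":0.6,"dy":-0.576,"fingers":1},{"dx":0.6,"dy":-0.576,"fingers":1},{"dx":0.6,"dy":-0.576,"fingers":1},{"dx":0.6,"dy":-0.576,"fingers":1},{"dx":0.6,"dy":-0.576,"fingers":1},{"dx":0.6,"dy":-0.576,"fingers":1},{"dx":0.6,"dy":-0.576,"fingers":1},{"dx":0.6,"dy":-0.576,"fingers":1},{"dx":0.6,"dy":-0.576,"fingers":1},{"dx":0.6,"dy":-0.576,"fingers":1},{"dx":0.6,"dy":-0.576,"fingers":1},{"dx":0.6,"dy":-0.576,"fingers":1},{"dx":0.6,"dy":-0.576,"fingers":1},{"dx":0.6,"dy":-0.576,"fingers":1},{"dx":0.6,"dy":-0.576,"fingers":1},{"dx":0.6,"dy":-0.576,"fingers":1},{"dx":0.6,"dy":-0.576,"fingers":1},{"dx":0.6,"dy":-0.576,"fingers":1}]}}

```text
validation failed for argument at $.ro...
```

Emit:
{"fn": "play_rows", "kwargs": {"rows": [{"roll":1,"fingers":1},{"roll":1,"fingers":1},{"roll":1,"fingers":1},{"roll":1,"fingers":1},{"roll":1,"fingers":1},{"roll":1,"fingers":1},{"roll":1,"fingers":1},{"roll":1,"fingers":1},{"roll":1,"fingers":1},{"roll":1,"fingers":1},{"roll":1,"fingers":1},{"roll":0.6,"fingers":1},{"fingers":1},{"fingers":1}]}}

```text
validation failed for argument at $.ro...
```

```bash
cat > st.py <<'E'
from workcell import bot
import numpy as np
from scipy.spatial.transform import Rotation as Ro
s=bot.read_state(); R=Ro.from_rotvec(s["tcp_rot"]).as_matrix()
print(s["time"],s["tool_pos"].round(4),"xhead",np.degrees(np.arctan2(R[1,0],R[0,0])),"z",R[:,2].round(3),s["wrist_force"].round(2),s["width"],s["q"].round(2))
d=np.array([.5242,.015,.1])-s["tool_pos"]; print("tool-frame to pad (rows)",(R.T@d/.04).round(3))
E
python3 st.py
```

```text
0.1 [ 0.2926 -0.6076  0.2301] xhead 25.713785556525742 z [-0.001  0.002 -1.   ] [-0.5  -0.22  0.67] 1.0002118145722703 [-1.16  0.26  1.61  0.    1.27 -0.04]
tool-frame to pad (rows) [ 11.969 -11.504   3.276]
```

Both calls were refused. I'll retry with every field given in a single row first.

Emit:
{"fn": "play_rows", "kwargs": {"rows": [{"dx":0.3,"dy":-0.3,"dz":0,"roll":0,"fingers":1}]}}

```text
time: 0.18
tool_pos: [0.2974, -0.5936, 0.2302]
tcp_rot: [3.063, 0.697, -0.002]
wrist_force: [1.0, 0.3, 0.9]
width: 0.88
```

Emit:
{"fn": "play_rows", "kwargs": {"rows": [{"dx":0.58,"dy":-0.56,"dz":0,"roll":0,"fingers":1},{"dx":0.58,"dy":-0.56,"dz":0,"roll":0,"fingers":1},{"dx":0.58,"dy":-0.56,"dz":0,"roll":0,"fingers":1},{"dx":0.58,"dy":-0.56,"dz":0,"roll":0,"fingers":1},{"dx":0.58,"dy":-0.56,"dz":0,"roll":0,"fingers":1},{"dx":0.58,"dy":-0.56,"dz":0,"roll":0,"fingers":1},{"dx":0.58,"dy":-0.56,"dz":0,"roll":0,"fingers":1},{"dx":0.58,"dy":-0.56,"dz":0,"roll":0,"fingers":1},{"dx":0.58,"dy":-0.56,"dz":0,"roll":0,"fingers":1},{"dx":0.58,"dy":-0.56,"dz":0,"roll":0,"fingers":1},{"dx":0.58,"dy":-0.56,"dz":0,"roll":0,"fingers":1},{"dx":0.58,"dy":-0.56,"dz":0,"roll":0,"fingers":1},{"dx":0.58,"dy":-0.56,"dz":0,"roll":0,"fingers":1},{"dx":0.58,"dy":-0.56,"dz":0,"roll":0,"fingers":1},{"dx":0.58,"dy":-0.56,"dz":0,"roll":0,"fingers":1},{"dx":0.58,"dy":-0.56,"dz":0,"roll":0,"fingers":1},{"dx":0.58,"dy":-0.56,"dz":0,"roll":0,"fingers":1},{"dx":0.58,"dy":-0.56,"dz":0,"roll":0,"fingers":1},{"dx":0.58,"dy":-0.56,"dz":0,"roll":0,"fingers":1},{"dx":0.58,"dy":-0.56,"dz":0,"roll":0,"fingers":1}]}}

```text
time: 1.85
tool_pos: [0.522, 0.0145, 0.2309]
tcp_rot: [-3.063, -0.699, 0.001]
wrist_force: [1.0, 0.2, 0.1]
width: 0.002
```

Emit:
{"fn": "play_rows", "kwargs": {"rows": [{"dx":0,"dy":0,"dz":0,"roll":1,"fingers":1},{"dx":0,"dy":0,"dz":0,"roll":1,"fingers":1},{"dx":0,"dy":0,"dz":0,"roll":1,"fingers":1},{"dx":0,"dy":0,"dz":0,"roll":1,"fingers":1},{"dx":0,"dy":0,"dz":0,"roll":1,"fingers":1},{"dx":0,"dy":0,"dz":0,"roll":1,"fingers":1},{"dx":0,"dy":0,"dz":0,"roll":1,"fingers":1},{"dx":0,"dy":0,"dz":0,"roll":1,"fingers":1},{"dx":0,"dy":0,"dz":0,"roll":1,"fingers":1},{"dx":0,"dy":0,"dz":0,"roll":1,"fingers":1},{"dx":0,"dy":0,"dz":0,"roll":1,"fingers":1},{"dx":0,"dy":0,"dz":0,"roll":0.6,"fingers":1},{"dx":0,"dy":0,"dz":0,"roll":0,"fingers":1},{"dx":0,"dy":0,"dz":0,"roll":0,"fingers":1}]}}

```text
time: 3.02
tool_pos: [0.5218, 0.0128, 0.2309]
tcp_rot: [3.091, -0.562, -0.001]
wrist_force: [0.4, 0.2, 0.1]
width: 0.001
```

```bash
python3 st.py
```

```text
3.0167 [0.5218 0.0128 0.2309] xhead -20.61198741647331 z [-0.001  0.    -1.   ] [0.36 0.22 0.08] 0.0006512345783584444 [-0.02 -0.03  1.93 -0.    1.24  1.91]
tool-frame to pad (rows) [ 0.039 -0.073  3.271]
```

Emit:
{"fn": "play_rows", "kwargs": {"rows": [{"dx":0.04,"dy":-0.07,"dz":0.4,"roll":0,"fingers":1},{"dx":0,"dy":0,"dz":0.8,"roll":0,"fingers":1},{"dx":0,"dy":0,"dz":0.8,"roll":0,"fingers":1},{"dx":0,"dy":0,"dz":0.6,"roll":0,"fingers":1},{"dx":0,"dy":0,"dz":0.3,"roll":0,"fingers":1},{"dx":0,"dy":0,"dz":0,"roll":0,"fingers":1}]}}

```text
time: 3.52
tool_pos: [0.5216, 0.0149, 0.1117]
tcp_rot: [3.09, -0.563, -0.011]
wrist_force: [0.4, 0.1, 0.0]
width: 0.003
```

```bash
python3 st.py
python3 - <<'E'
from workcell import vision
import cv2
a=vision.read_camera("scene")["pixels"];b=vision.read_camera("wrist")["pixels"]
a=cv2.resize(a[190:370,220:440],None,fx=2.4,fy=2.4,interpolation=3); b=cv2.resize(b,None,fx=.42,fy=.42)
a=cv2.copyMakeBorder(a,0,0,0,b.shape[1],0); a[:b.shape[0],-b.shape[1]:]=b
cv2.imwrite("pics/pre.png",a[:,:,::-1])
E
```

```text
3.5167 [0.5216 0.0149 0.1117] xhead -20.64554913273182 z [-0.007  0.    -1.   ] [0.36 0.06 0.04] 0.0032686524235898884 [-0.02  0.09  2.04  0.    1.02  1.91]
tool-frame to pad (rows) [ 0.061 -0.025  0.292]
```

View pics/pre.png

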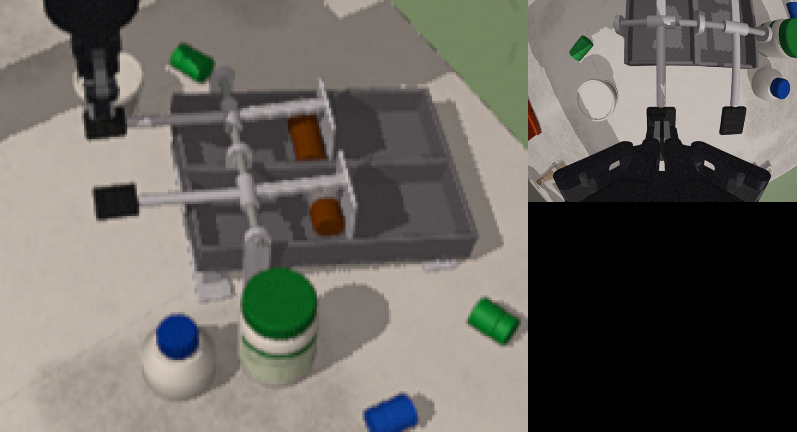

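The fingertips at (103,115) in the scene crop sit just above the left pad, centred across the lever in the wrist view. The longer amber vial is in the same (left) lane. Pressing now.

Emit:
{"fn": "play_rows", "kwargs": {"rows": [{"dx":0.05,"dy":-0.02,"dz":0.1,"roll":0,"fingers":1},{"dx":0,"dy":0,"dz":0.15,"roll":0,"fingers":1},{"dx":0,"dy":0,"dz":0.2,"roll":0,"fingers":1},{"dx":0,"dy":0,"dz":0.2,"roll":0,"fingers":1},{"dx":0,"dy":0,"dz":0.2,"roll":0,"fingers":1},{"dx":0,"dy":0,"dz":0.2,"roll":0,"fingers":1},{"dx":0,"dy":0,"dz":0.2,"roll":0,"fingers":1},{"dx":0,"dy":0,"dz":0.1,"roll":0,"fingers":1},{"dx":0,"dy":0,"dz":0,"roll":0,"fingers":1},{"dx":0,"dy":0,"dz":0,"roll":0,"fingers":1},{"dx":0,"dy":0,"dz":0,"roll":0,"fingers":1},{"dx":0,"dy":0,"dz":0,"roll":0,"fingers":1},{"dx":0,"dy":0,"dz":0,"roll":0,"fingers":1},{"dx":0,"dy":0,"dz":0,"roll":0,"fingers":1},{"dx":0,"dy":0,"dz":0,"roll":0,"fingers":1},{"dx":0,"dy":0,"dz":0,"roll":0,"fingers":1},{"dx":0,"dy":0,"dz":0,"roll":0,"fingers":1},{"dx":0,"dy":0,"dz":0,"roll":0,"fingers":1}]}}

```text
time: 5.12
tool_pos: [0.5263, 0.0149, 0.0611]
tcp_rot: [3.09, -0.564, -0.001]
wrist_force: [-3.1, 0.3, 3.6]
width: 0.003
```

```bash
python3 st.py
python3 - <<'E'
from workcell import vision
import cv2
a=vision.read_camera("scene")["pixels"]
cv2.imwrite("pics/down.png",cv2.resize(a[190:370,220:440],None,fx=2.8,fy=2.8,interpolation=3)[:,:,::-1])
E
```

```text
5.1167 [0.5263 0.0149 0.0611] xhead -20.686071361598646 z [-0.001  0.    -1.   ] [-3.06  0.35  3.62] 0.002979298771516076 [-0.02  0.16  2.07  0.    0.91  1.91]
tool-frame to pad (rows) [-0.051  0.017 -0.973]
```

View pics/down.png

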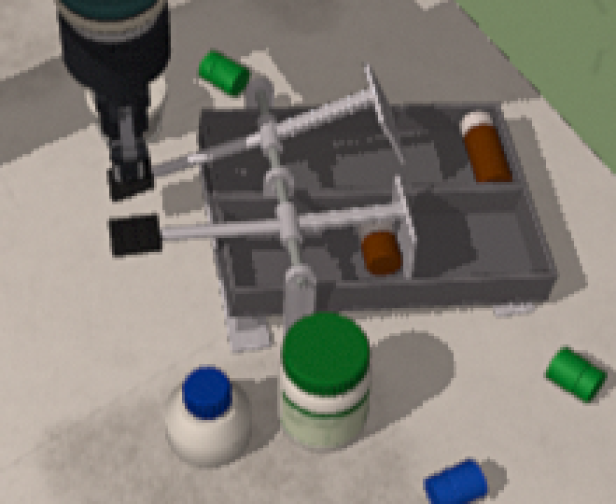

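The left gate is up and the long vial, at (486,147), lies against the far wall of the tray. The right gate is shut with the short vial still behind it, at (381,253). Releasing straight up.

Emit:
{"fn": "play_rows", "kwargs": {"rows": [{"dx":0,"dy":0,"dz":-0.15,"roll":0,"fingers":1},{"dx":0,"dy":0,"dz":-0.2,"roll":0,"fingers":1},{"dx":0,"dy":0,"dz":-0.2,"roll":0,"fingers":1},{"dx":0,"dy":0,"dz":-0.2,"roll":0,"fingers":1},{"dx":0,"dy":0,"dz":-0.2,"roll":0,"fingers":1},{"dx":0,"dy":0,"dz":-0.2,"roll":0,"fingers":1},{"dx":0,"dy":0,"dz":-0.5,"roll":0,"fingers":1},{"dx":0,"dy":0,"dz":-0.8,"roll":0,"fingers":1},{"dx":0,"dy":0,"dz":-0.8,"roll":0,"fingers":1},{"dx":0,"dy":0,"dz":-0.5,"roll":0,"fingers":1},{"dx":0,"dy":0,"dz":0,"roll":0,"fingers":1},{"dx":0,"dy":0,"dz":0,"roll":0,"fingers":1},{"dx":0,"dy":0,"dz":0,"roll":0,"fingers":1},{"dx":0,"dy":0,"dz":0,"roll":0,"fingers":1}]}}

```text
time: 6.33
tool_pos: [0.5257, 0.0149, 0.2097]
tcp_rot: [3.09, -0.564, -0.004]
wrist_force: [-0.3, 0.6, -0.3]
width: -0.006
```

```bash
python3 st.py
python3 - <<'E'
from workcell import vision
import cv2
a=vision.read_camera("scene")["pixels"]
cv2.imwrite("pics/end.png",cv2.resize(a[190:370,220:440],None,fx=2.8,fy=2.8,interpolation=3)[:,:,::-1])
E
```

```text
6.3333 [0.5257 0.0149 0.2097] xhead -20.68997316663369 z [-0.003  0.    -1.   ] [-0.29  0.59 -0.29] -0.005619485033428009 [-0.02 -0.    1.94 -0.    1.2   1.91]
tool-frame to pad (rows) [-0.03   0.008  2.744]
```

View pics/end.png

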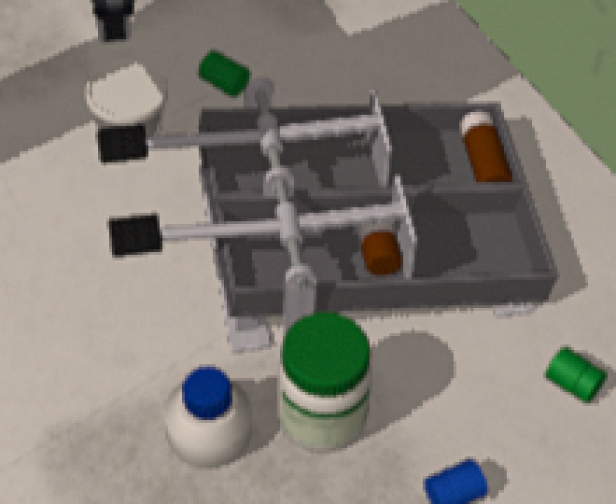

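The left gate has dropped shut at (383,150), the long vial is in the tray at (486,147), and the short vial and the other objects look unmoved. The gripper is clear of everything, so I'm handing in.

```bash
python3 -c "
from workcell import bot
print(bot.finish_job())"
```

```text
the job is handed in; nothing more can be done
None
```

The job is done and handed in at about 6.4 s. The long vial was in the left lane, so I pressed the left pad down about 40 mm with the closed fingertips. I held it until the vial lay against the far wall of the tray, then released it straight up.

- **Final image:** The left gate is shut and the long vial is in the tray. The right gate is still closed with the short vial behind it, and the jar, blue bottle and pot look unmoved. I judged this by eye and did not re-measure positions.
- **Forces:** The highest wrist force I read was about 5 N, while holding the pad down. After lifting clear it was close to zero, with the tool about 110 mm above the pad.
- **Refused calls:** The first two move calls were refused because their rows left out some fields. They moved nothing, and I re-sent them with all fields filled in. No check failed or disagreed.

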